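Level two centrifuge buckets on the balance

ROBOT

A 6-joint arm with a two-finger parallel gripper is mounted at the origin on the work surface. World frame = base frame: x ahead of the robot, y to its left, z up, the work surface at z = 0. Lengths are in m, angles in degrees, forces in N, time in s.
With the tool pointing down it reaches from about 0.375 to 0.9 m from the base axis. Payload 3.1 kg.
Tool frame: the origin (TCP) lies on the centre line of the jaws, within the pads' length; the fingertips stand 25 mm ahead of it and the grasp point (between the pads) lies 6 mm ahead of it; z points along the fingers, y is the line along which they close (so a half turn about z gives the same grasp; the last joint's range is limited). The gripper opens to 87 mm and grips with 3 to 60 N. Pads are 19 mm wide; open, the fingers measure 117 mm over their backs; the gripper's body (75 mm by 190 mm) begins 51 mm behind the grasp point.
Start: joints at [-75.201, 30.224, 82.088, -0, 67.689, -10.227], TCP at [0.264, -0.566, 0.248] pointing down, gripper open.
Joint ranges: [-176.69, 176.69], [-43.24, 126.21], [12.49, 139.97], [-82, 262], [0, 151.66], [-163.58, 163.58]. Speed limits (degrees/s): [159.86, 159.86, 180, 180, 180, 180].

INTERFACE

Orientations are given as a 3x3 rotation matrix whose columns are the frame's x, y, z axes.
In Python, from rig import bot, cams, models gives the robot as it stands. The module is installed in compiled form; this text tells all that it offers.
- The arm moves only by the shell command python3 -m handwheel 'ROWS' [OPENING]. ROWS is JSON, a list of rows, each a list of 6 numbers: the shift along the world's x, y, z each as a share of 1 m, from -1 to 1, then the turn, a rotation vector about the world's x, y, z each as a share of 2 rad, from -1 to 1. In form: [[dx, dy, dz, wx, wy, wz], ...]. A call has exactly 8 rows; each row is the pose to reach, as a shift and turn from the pose commanded when the call began; what a row does not reach only later rows make up. A row lasts 1/12 s, in which the tool goes at most 41.7 mm and 7.16 degrees, less where a joint would pass 70% of its speed; a pose out of reach is approached as far as the arm can. A call with a number of a shift or a turn outside -1 to 1 is refused whole. A call with a gripper value outside its range is refused whole. OPENING is the opening, from -1 (shut) to 1 (fully open), so that 0 is half open, set as the call begins (- or left out, the last holds). The fingers move at their own pace and stop on an object; the grip force is fixed at half the most. Time passes only in rows, so rows that repeat a pose let the fingers close, or fill a call up. It gives the time, the measured TCP pose, the force, the opening and the grip force at its end, in the units of the state.
- bot.read_state(): the state, without advancing time (a new reading comes with each control period).
- cams.capture(name): name is "scene" or "top" or "wrist"; returns (picture, depth): 400x640x3 uint8, blue, green, red; 400x640 float32, m along the optical axis (not along the pixel's ray), 0 where there is no reading.
- cams.calibration(name): a dict with "mtx" (3x3 intrinsics, pixels), "R" (3x3) and "t" (3): a world point X has camera coordinates R X + t; the wrist camera has in their place "tool_from_camera" (4x4, takes a point from camera to tool coordinates, whose origin is the TCP and whose axes are the flange's). Camera axes: x right, y down, z forward; pixel columns grow to the right and rows downward; lengths in m; the calibration is good to about 2 mm. A picture is of the moment at which its call begins: read the wrist's pose just before it. calibration takes no time and is no camera call.
- bot.hand_in(): hands the job in; it is judged then, once.
Trained networks look in the newest picture that a camera, given by its name, has taken for a name from the list of things; names that differ only in an ending like _2 or _b are one class to them, and where a whole thing is asked for, a point or a joint stands for the part that bears it (a point fixed in the world has none). Each returns a list of dicts, best first, with "conf" (0 to 1); they miss things now and then, are a little off and sometimes report something else, mostly with a low value. They report only what shows in the picture. A call takes as long as a camera call. They do not tell look-alikes from the thing itself.
- models.spot_in(query, camera): "position" ([column, row] in pixels, amid what is visible of it).
- models.tip_of(query, camera): "position" ([column, row] in pixels: a listed point, or the origin of a listed thing).
The state is a dict: "time_s": time; "joint_positions": joint angles; "qvel": joint speeds; "tau": joint torques, N m; "position": TCP position; "tcp_rot": TCP orientation; "force": force on the tool from outside, world axes, zero at the start; "moment": the same for the moment, N m; "opening": opening from 0.0 (shut) to 1.0 (fully open); "grasp_force": force on a finger pad.
Only numpy, scipy, OpenCV 4.12 (cv2) and the standard library are available. Lean on these libraries where they do the work, as an engineer would, in place of code of your own. Each camera call takes 0.05 s, during which the arm holds its last target. There are 200 camera calls.

TASK

The two centrifuge buckets on the balance are unequally loaded: draw a tube out of the heavier bucket against its spring clip, feel or see by the beam whether it is the one that has to change sides, and put it into the empty sleeve of the other bucket so that the balance comes to rest level (a wrong tube goes back into a sleeve). Press each tube you handle gently down until it stands on its sleeve's floor, never ramming tube or pan, so that at the end all four tubes are fully home in the buckets, nobody touches the balance and it hangs free and level; leave the other things on the bench alone.

Things in the scene. Friction and masses are not known exactly. Their poses are not given: they have to be found in the camera images.
- beam (a joint): tilt of the balance in rad; 0 = level, positive = left pan (+y) high and right pan low. Each pan moves straight up or down by 110 mm x the tilt, down to a hard stop screw somewhere 6 to 16 mm below level, each set differently. Between the stops it is proportional to the difference in weight, 0.00108 rad per gram. Damped: comes to rest 1 s after it is let go; 2 N on a bucket takes it to the stop.
- balance: grey two-pan balance fixed on the bench, foot 150 x 360 mm, pointer tower 150 mm high in the middle. Origin: under its centre, on the bench; y from right pan to left pan, x away from the robot. Steel pans at y = +110 and -110 mm, tops 88 mm up when level. Each carries a fixed centrifuge bucket, 58 mm wide, 62 mm high, with three sleeves at x = -44 (near), 0 (mid), +44 mm (far).
- left_bucket (a point): middle of the left bucket at the height of its sleeve floors, where the foot of a tube that is fully home stands (96 mm above the bench when level); goes up and down with the pan.
- left_near (a point): centre of the mouth of the near sleeve of the left bucket, level with the bucket's top face; taken at the start. The hole is round, 30.5 mm wide, chamfered 2 mm, and runs 54 mm down to a flat floor. A tube fully home has its cap's top 61 mm above the mouth. The sleeves are all alike, 44 mm apart.
- left_mid (a point): centre of the mouth of the mid sleeve of the left bucket, level with the bucket's top face; taken at the start. In every sleeve a steel spring clip on the outer wall grips the tube: sliding it in or out takes 1 to 5 N all the way, which carries the pan along to its stop. A tube let go before it stands on the floor sticks there, proud.
- left_far (a point): centre of the mouth of the far sleeve of the left bucket, level with the bucket's top face; empty at the start. 
- right_bucket (a point): middle of the right bucket at the height of its sleeve floors, where the foot of a tube that is fully home stands (96 mm above the bench when level); goes up and down with the pan.
- right_near (a point): centre of the mouth of the near sleeve of the right bucket, level with the bucket's top face; empty at the start. 
- right_mid (a point): centre of the mouth of the mid sleeve of the right bucket, level with the bucket's top face; taken at the start. 
- right_far (a point): centre of the mouth of the far sleeve of the right bucket, level with the bucket's top face; taken at the start. 
- tube_1: capped plastic tube, one of four that look alike but weigh differently (15 to 75 g, hidden by the label); 115 mm tall, body 28 mm wide, lowest 16 mm tapering to a 10 mm blunt foot; grey screw cap on top 34 mm wide, 18 mm high. Origin: middle of the foot; z towards the cap. Two stand fully home in each bucket at the start, which one where varies.
- tube_2: capped tube like tube_1 in shape and size, of another weight.
- tube_3: capped tube like tube_1 in shape and size, of another weight.
- tube_4: capped tube like tube_1 in shape and size, of another weight.
- marker: marker pen lying in front; not part of the job. Origin: middle of its underside.
- tape_roll: roll of paper tape, 76 mm across; not part of the job. Origin: middle of its underside.
- sanitizer: clear bottle, 150 mm tall; not part of the job. Origin: middle of its underside.
- swab_jar: glass jar with steel lid, 85 mm tall; not part of the job. Origin: middle of its underside.
- timer: flat white timer, 60 x 66 mm; not part of the job. Origin: middle of its underside.
- dish: steel instrument tray, 240 x 110 x 40 mm; not part of the job. Origin: middle of its underside.
- forceps: steel forceps lying flat; not part of the job. Origin: middle of its underside.
Not all that is in view belongs to the job. What is shaped like the tube_2 but blue or turquoise is not meant.

How it is judged:
By the outcome, as a careful person would: the job done as asked, in the order asked, and still so for the second after the job is handed in, with the robot touching nothing.
It also fails if it takes over 67 s, if anything falls off the work surface, if the arm or the gripper's body presses on something with over 40 N, if the wrist force passes 120 N, or if a joint passes its speed limit or range.

## Working session

There is one attempt and no reset: what is moved stays moved. The work goes in short steps, Python scripts to look and compute and a shell command to move; the robot and the scene stay as the last step left them, time stands still between calls to the robot, and variables do not carry over. Pictures are saved under pics/ and viewed, at most 10 in all, crops included, and the job is handed in when it is done.

```bash
mkdir -p pics
cat > h.py <<'E'
import numpy as np, cv2
from rig import bot,cams,models
def P(cam):
    c=cams.calibration(cam);K=np.array(c["mtx"])
    if cam=="wrist":
        s=bot.read_state();T=np.eye(4);T[:3,:3]=s["tcp_rot"];T[:3,3]=s["position"]
        M=np.linalg.inv(T@np.array(c["tool_from_camera"]));R,t=M[:3,:3],M[:3,3]
    else: R,t=np.array(c["R"]),np.array(c["t"]).ravel()
    return K@np.c_[R,t],K,R,t
def tri(Pa,a,Pb,b):
    X=cv2.triangulatePoints(Pa,Pb,np.array(a,float).reshape(2,1),np.array(b,float).reshape(2,1)).ravel();return X[:3]/X[3]
def back(cam,uv,d):
    _,K,R,t=P(cam);return R.T@(np.linalg.inv(K)@np.r_[uv,1]*d-t)
def atz(cam,uv,z):
    _,K,R,t=P(cam);C=-R.T@t;r=R.T@np.linalg.inv(K)@np.r_[uv,1];return C+r*(z-C[2])/r[2]
E
python3 - <<'E'
from h import *
np.set_printoptions(precision=4,suppress=True)
s=bot.read_state();print(s["time_s"],s["tcp_rot"],s["opening"])
for c in("scene","top"):
    im,d=cams.capture(c);cv2.imwrite(f"pics/{c}0.png",im);np.save(f"pics/{c}d.npy",d)
    _,K,R,t=P(c);print(c,-R.T@t,R[2])
    for q in("tube_1","balance","left_near","left_mid","left_far","right_near","right_mid","right_far","left_bucket","right_bucket"):
        for r in models.tip_of(q,c)[:5]:
            print(q,np.round(r["position"],1),round(r["conf"],2),atz(c,r["position"],.15 if "_near" in q or "_mid" in q or "_far" in q else 0.096 if "tube" in q or 'bucket' in q else 0))
print(bot.read_state()["time_s"])
E
```

```text
0.0 [[ 0.9061  0.423  -0.0006]
 [ 0.423  -0.9061  0.0021]
 [ 0.0004 -0.0021 -1.    ]] 1.001223710513774
scene [ 1.1388 -0.5203  1.0534] [-0.4781  0.427  -0.7675]
tube_1 [361.7 196.1] 0.81 [0.6057 0.0904 0.096 ]
tube_1 [294.3 245.7] 0.7 [ 0.6146 -0.1297  0.096 ]
tube_1 [308.8 329.2] 0.68 [ 0.7925 -0.234   0.096 ]
tube_1 [339.9 300.6] 0.63 [ 0.785  -0.1428  0.096 ]
tube_1 [353.4 180.8] 0.52 [0.5555 0.1091 0.096 ]
left_near [353.1 163.2] 0.86 [0.5453 0.1125 0.15  ]
left_near [280.6 230.9] 0.63 [ 0.5943 -0.1503  0.15  ]
left_mid [363.9 177.1] 0.73 [0.5958 0.1012 0.15  ]
left_far [375.4 191. ] 0.71 [0.6451 0.0917 0.15  ]
right_near [277.2 203.6] 0.79 [ 0.528  -0.1092  0.15  ]
right_mid [284.9 219.2] 0.73 [ 0.5748 -0.1232  0.15  ]
right_mid [401.6 147.9] 0.57 [0.5846 0.2443 0.15  ]
right_far [287.8 230. ] 0.94 [ 0.6025 -0.1367  0.15  ]
left_bucket [365.4 194.6] 0.9 [0.6081 0.1008 0.096 ]
right_bucket [282.2 232.8] 0.63 [ 0.5684 -0.1287  0.096 ]
top [ 0.2891 -0.0125  1.4991] [ 0.1888  0.0021 -0.982 ]
tube_1 [278.7 198.6] 0.73 [0.5683 0.1048 0.096 ]
tube_1 [278.5 188.8] 0.71 [0.598  0.1065 0
[... 209 characters left out ...]
]
balance [409.1 254.4] 0.52 [ 0.4198 -0.2983  0.    ]
left_near [270.8 197.1] 0.67 [0.5614 0.123  0.15  ]
left_mid [344.1 271.1] 0.62 [ 0.3565 -0.0887  0.15  ]
left_mid [281.3 180.3] 0.6 [0.6113 0.0948 0.15  ]
left_mid [349.2 217.6] 0.5 [ 0.5071 -0.1014  0.15  ]
left_far [283.6 164.9] 0.57 [0.6572 0.0898 0.15  ]
right_near [350.  215.5] 0.96 [ 0.5132 -0.1036  0.15  ]
right_mid [356. 200.] 0.56 [ 0.5584 -0.1203  0.15  ]
right_far [358.9 187.6] 0.62 [ 0.5948 -0.1284  0.15  ]
right_far [285.7 169. ] 0.32 [0.6451 0.0833 0.15  ]
left_bucket [279.  183.4] 0.83 [0.6146 0.1056 0.096 ]
right_bucket [278.1 198.5] 0.7 [0.5685 0.1066 0.096 ]
right_bucket [351.2 202.5] 0.69 [ 0.5613 -0.1105  0.096 ]
1.1
```

Run:
```python
import cv2,numpy as np
a=cv2.imread("pics/scene0.png")[100:320,230:450];b=cv2.imread("pics/top0.png")[110:310,220:440]
cv2.imwrite("pics/v1.png",np.hstack([cv2.resize(a,(400,400),interpolation=3),cv2.resize(b,(400,364),interpolation=3)[:364]if 0 else cv2.resize(b,(400,400),interpolation=3)]))
```

```text
(no output)
```

View pics/v1.png

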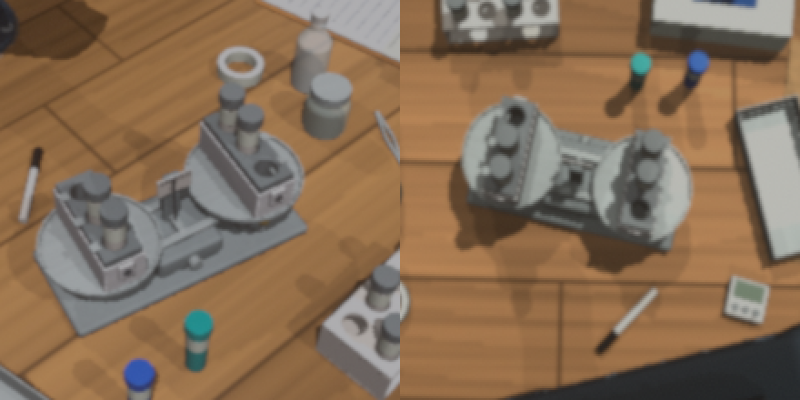

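View pics/scene0.png

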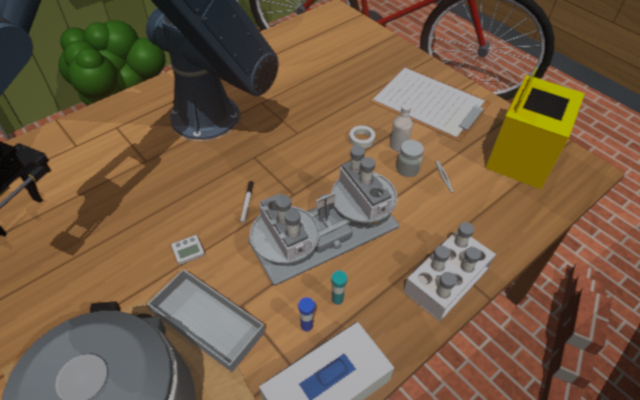

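Run:
```python
from h import *
np.set_printoptions(precision=4,suppress=True)
S={"left_near":(353.1,163.2),"left_mid":(363.9,177.1),"left_far":(375.4,191),"right_near":(277.2,203.6),"right_mid":(284.9,219.2),"right_far":(287.8,230)}
T={"left_near":(270.8,197.1),"left_mid":(281.3,180.3),"left_far":(283.6,164.9),"right_near":(350,215.5),"right_mid":(356,200),"right_far":(358.9,187.6)}
for k in S:print(k,tri(P("scene")[0],S[k],P("top")[0],T[k]))
ds,dt=np.load("pics/scened.npy"),np.load("pics/topd.npy")
# top-face cloud of both buckets and caps from depth
for c,d in(("scene",ds),("top",dt)):
    _,K,R,t=P(c);v,u=np.mgrid[:400,:640];X=(np.stack([(u-K[0,2])/K[0,0]*d,(v-K[1,2])/K[1,1]*d,d],-1).reshape(-1,3)-t)@R
    X=X[(d.ravel()>0)&(X[:,0]>.45)&(X[:,0]<.72)&(abs(X[:,1])<.2)]
    for lo,hi,n in((.2,.225,"caps"),(.14,.165,"face"),(.075,.11,"pan")):
        for sgn in(1,-1):
            Y=X[(X[:,2]>lo)&(X[:,2]<hi)&(X[:,1]*sgn>.03)];print(c,n,sgn,len(Y),np.median(Y,0) if len(Y) else'', np.percentile(Y[:,2],[10,90]) if len(Y) else '')
```

```text
left_near [0.5543 0.1147 0.1581]
left_mid [0.6063 0.0919 0.166 ]
left_far [0.6524 0.0866 0.1611]
right_near [ 0.5167 -0.1033  0.1343]
right_mid [ 0.5634 -0.1188  0.1341]
right_far [ 0.5965 -0.1307  0.1388]
scene caps 1 370 [0.5931 0.0956 0.2147] [0.2046 0.2177]
scene caps -1 308 [ 0.5944 -0.1224  0.2028] [0.2009 0.2048]
scene face 1 953 [0.6288 0.085  0.1537] [0.1428 0.1573]
scene face -1 598 [ 0.5838 -0.1322  0.1428] [0.1408 0.1529]
scene pan 1 1125 [0.6159 0.0639 0.0942] [0.0909 0.1022]
scene pan -1 1754 [ 0.5753 -0.1507  0.0809] [0.0779 0.0949]
top caps 1 268 [0.576  0.1007 0.218 ] [0.2131 0.2213]
top caps -1 226 [ 0.5754 -0.1212  0.2048] [0.2019 0.2081]
top face 1 674 [0.5971 0.0913 0.1562] [0.1452 0.1605]
top face -1 499 [ 0.5469 -0.1152  0.1444] [0.1411 0.1484]
top pan 1 1164 [0.6021 0.0847 0.096 ] [0.092  0.1015]
top pan -1 1337 [ 0.5551 -0.1016  0.0828] [0.0784 0.0881]
```

```bash
python3 -m handwheel '[[0.0,0.0,0.03,0,0,0],[0.03,0.04,0.06,0,0,0],[0.05,0.07,0.08,0,0,-0.05],[0.07,0.10,0.10,0,0,-0.1],[0.09,0.13,0.11,0,0,-0.15],[0.11,0.16,0.11,0,0,-0.2],[0.13,0.19,0.11,0,0,-0.25],[0.15,0.22,0.11,0,0,-0.3]]' 1; python3 -m handwheel '[[0.02,0.03,0.0,0,0,-0.023],[0.04,0.06,0,0,0,-0.023],[0.06,0.09,0,0,0,-0.023],[0.08,0.13,0,0,0,-0.023],[0.1,0.16,0,0,0,-0.023],[0.12,0.19,0,0,0,-0.023],[0.135,0.215,0,0,0,-0.023],[0.146,0.228,0,0,0,-0.023]]'
python3 - <<'E'
from h import *
np.set_printoptions(precision=4,suppress=True)
s=bot.read_state();print(s["time_s"],s["position"],s["tcp_rot"],s["force"])
im,d=cams.capture("wrist");cv2.imwrite("pics/w1.png",im);np.save("pics/w1.npy",d)
for q in("tube_1","right_near","right_mid","right_far"):
  for f in(models.tip_of,models.spot_in):
    for r in f(q,"wrist")[:4]:print(q,f.__name__,np.round(r["position"],1),round(r["conf"],2),atz("wrist",r["position"],.143),atz("wrist",r["position"],.204))
E
```

```text
time_s: 1.77
position: [0.4155, -0.3441, 0.3585]
tcp_rot: [[0.986, -0.167, 0.001], [-0.167, -0.986, -0.001], [0.002, 0.001, -1.0]]
force: [0.7, 0.4, -1.4]
opening: 1.002
grasp_force: 0.0
time_s: 2.43
position: [0.5614, -0.1148, 0.3577]
tcp_rot: [[0.979, -0.205, 0.0], [-0.205, -0.979, 0.001], [0.0, -0.001, -1.0]]
force: [-0.4, 0.1, 1.0]
opening: 1.0
grasp_force: 0.0
2.4333 [ 0.5614 -0.1148  0.3577] [[ 0.9789 -0.2045  0.0004]
 [-0.2045 -0.9789  0.0013]
 [ 0.0001 -0.0014 -1.    ]] [-0.3806  0.0912  1.0413]
tube_1 call [319.8 166.9] 0.84 [ 0.5724 -0.1223  0.143 ] [ 0.5839 -0.1238  0.204 ]
tube_1 call [319.4 129.7] 0.68 [ 0.6102 -0.1296  0.143 ] [ 0.6152 -0.1298  0.204 ]
tube_1 call [286.5  15.1] 0.64 [ 0.7192 -0.1204  0.143 ] [ 0.7053 -0.1223  0.204 ]
tube_1 call [ 78.6 190.8] 0.88 [0.5988 0.1354 0.143 ] [0.6057 0.0889 0.204 ]
tube_1 call [318.4 138.3] 0.76 [ 0.6007 -0.1285  0.143 ] [ 0.6072 -0.1292  0.204 ]
tube_1 call [283.    9.2] 0.73 [ 0.7235 -0.1203  0.143 ] [ 0.7087 -0.1224  0.204 ]
tube_1 call [ 90.8 231. ] 0.71 [0.5526 0.1407 0.143 ] [0.5674 0.0933 0.204 ]
right_near call [318.2
[... 223 characters left out ...]
0.2752  0.204 ]
right_near call [497.1  90.6] 0.73 [ 0.6088 -0.3128  0.143 ] [ 0.6137 -0.2819  0.204 ]
right_near call [324.3 161.8] 0.67 [ 0.5746 -0.1313  0.143 ] [ 0.5855 -0.1318  0.204 ]
right_near call [139.6 160.6] 0.43 [0.616  0.0579 0.143 ] [0.6197 0.0245 0.204 ]
right_mid call [316.4 174.8] 0.85 [ 0.5626 -0.1207  0.143 ] [ 0.5755 -0.1232  0.204 ]
right_mid call [315.6 128. ] 0.22 [ 0.6104 -0.13    0.143 ] [ 0.6151 -0.1308  0.204 ]
right_mid call [320.7 160.5] 0.95 [ 0.5766 -0.1284  0.143 ] [ 0.5871 -0.1296  0.204 ]
right_far call [319.1 133.5] 0.82 [ 0.6043 -0.1326  0.143 ] [ 0.61   -0.1331  0.204 ]
right_far call [321.7 160.8] 0.84 [ 0.5762 -0.1294  0.143 ] [ 0.5868 -0.1304  0.204 ]
```

View pics/w1.png

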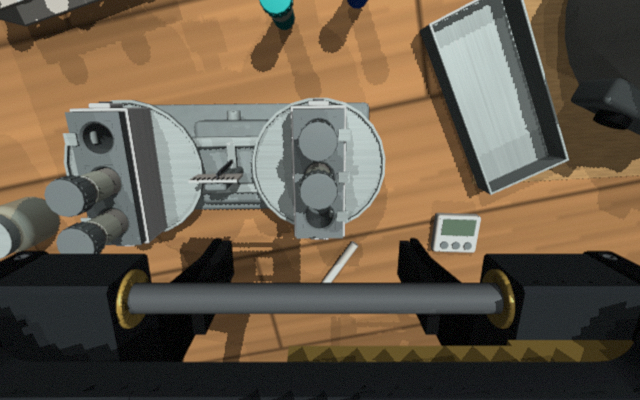

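The wrist view shows the right caps at about (318,138) for the far one and (318,190) for the mid one. The right near mouth is at (320,215), and the empty left far mouth is at (97,137). The jaws are square to the buckets.

Run:
```python
from h import *
np.set_printoptions(precision=4,suppress=True)
d=np.load("pics/w1.npy")
_,K,R,t=P("wrist");v,u=np.mgrid[:400,:640];X=((np.stack([(u-K[0,2])/K[0,0]*d,(v-K[1,2])/K[1,1]*d,d],-1).reshape(-1,3)-t)@R).reshape(400,640,3)
for n,(a,b,w) in dict(far=(318,138,22),mid=(318,190,22),lcap1=(67,196,22),lcap2=(78,240,22)).items():
    Y=X[b-w:b+w,a-w:a+w].reshape(-1,3);zt=np.percentile(Y[:,2],90);M=np.abs(Y[:,2]-zt)<.004;Q=Y[M]
    c,r=cv2.minEnclosingCircle(Q[:,:2].astype(np.float32));print(n,zt,M.sum(),c,r,np.median(Q[:,2]))
Y=X[150:170,298:303].reshape(-1,3);print("Rface",np.median(Y,0));Y=X[215:235,112:122].reshape(-1,3);print("Lface",np.median(X[170:200,118:128].reshape(-1,3),0),np.median(X[112:116,85:110].reshape(-1,3),0))
print(atz("wrist",(97,137),.157),atz("wrist",(320,215),.143))
im=cv2.imread("pics/w1.png",0);
```

```text
far 0.20504300583085577 1216 (0.6040968894958496, -0.130498006939888) 0.01745997555553913 0.20435556278508255
mid 0.20498787666086815 1086 (0.5609921216964722, -0.12191775441169739) 0.01746964640915394 0.20435496794163116
lcap1 0.21820536907418756 1231 (0.6042980551719666, 0.09060671180486679) 0.017841937020421028 0.21746797646637162
lcap2 0.4107778331565586 395 (0.6106617450714111, -0.06212969869375229) 0.00809647236019373 0.4104589872704799
Rface [ 0.5824 -0.1072  0.1433]
Lface [0.5976 0.0763 0.1564] [0.6694 0.0738 0.1564]
[0.6482 0.0825 0.157 ] [ 0.5177 -0.1154  0.143 ]
```

```bash
python3 -m handwheel '[[0.02,-0.008,-0.03,0,0,0],[0.0427,-0.0157,-0.06,0,0,0],[0.0427,-0.0157,-0.09,0,0,0],[0.0427,-0.0157,-0.115,0,0,0],[0.0427,-0.0157,-0.135,0,0,0],[0.0427,-0.0157,-0.15,0,0,0],[0.0427,-0.0157,-0.157,0,0,0],[0.0427,-0.0157,-0.157,0,0,0]]' 0.2; python3 -m handwheel '[[0,0,0,0,0,0],[0,0,0,0,0,0],[0,0,0,0,0,0],[0,0,0,0,0,0],[0,0,0,0,0,0],[0,0,0,0,0,0],[0,0,0,0,0,0],[0,0,0,0,0,0]]' -1
```

```text
time_s: 3.55
position: [0.6019, -0.1343, 0.1987]
tcp_rot: [[0.978, -0.209, -0.004], [-0.209, -0.978, 0.001], [-0.004, -0.001, -1.0]]
force: [-0.7, 0.3, 0.7]
opening: 0.607
grasp_force: 0.0
time_s: 4.22
position: [0.6041, -0.133, 0.2021]
tcp_rot: [[0.978, -0.208, 0.003], [-0.208, -0.978, 0.001], [0.003, -0.002, -1.0]]
force: [0.2, 4.5, 7.2]
opening: 0.385
grasp_force: 29.8
```

```bash
python3 -m handwheel '[[0,0.001,0.003,0,0,0],[0,0.002,0.01,0,0,0],[0,0.002,0.018,0,0,0],[0,0.002,0.026,0,0,0],[0,0.002,0.034,0,0,0],[0,0.002,0.042,0,0,0],[0,0.002,0.05,0,0,0],[0,0.002,0.058,0,0,0]]' -; python3 -m handwheel '[[0,0,0.01,0,0,0],[0,0,0.03,0,0,0],[0,0,0.045,0,0,0],[0,0,0.045,0,0,0],[0,0,0.045,0,0,0],[0,0,0.045,0,0,0],[0,0,0.045,0,0,0],[0,0,0.045,0,0,0]]'; python3 -m handwheel '[[0,0,0,0,0,0],[0,0,0,0,0,0],[0,0,0,0,0,0],[0,0,0,0,0,0],[0,0,0,0,0,0],[0,0,0,0,0,0],[0,0,0,0,0,0],[0,0,0,0,0,0]]'
cat > beam.py <<'E'
from h import *
np.set_printoptions(precision=4,suppress=True)
F=[]
def pans(show=True):
    o=[]
    for c in("scene","top"):
        im,d=cams.capture(c);F.append(bot.read_state()["force"])
        _,K,R,t=P(c);v,u=np.mgrid[:400,:640];X=(np.stack([(u-K[0,2])/K[0,0]*d,(v-K[1,2])/K[1,1]*d,d],-1).reshape(-1,3)-t)@R
        for C in((.6043,.0906),(.561,-.1219)):
            q=X[:,:2]-C;yb=q@np.array([.2,.98]);xb=q@np.array([.98,-.2]);r=np.hypot(xb,yb)
            m=(d.ravel()>0)&(r<.055)&(abs(yb)>.034)&(X[:,2]>.066)&(X[:,2]<.11)
            o.append((np.median(X[m,2]),m.sum()))
        cv2.imwrite(f"pics/{c}_b.png",im)
    print(np.array(o)[:,0],np.array(o)[:,1]);z=np.array(o)[:,0]
    for k in(0,2):
        tl=(z[k]-z[k+1])/.22;print("tilt",tl,"grams(R-L)",tl/.00108)
pans()
for _ in range(6):F.append(bot.read_state()["force"])
print(np.mean(F,0),bot.read_state()["time_s"],bot.read_state()["position"])
E
python3 beam.py
```

```text
time_s: 4.88
position: [0.6033, -0.1326, 0.2601]
tcp_rot: [[0.978, -0.208, 0.001], [-0.208, -0.978, -0.001], [0.001, 0.001, -1.0]]
force: [0.3, -0.1, -0.1]
opening: 0.384
grasp_force: 29.7
time_s: 5.55
position: [0.6025, -0.1318, 0.3023]
tcp_rot: [[0.978, -0.208, -0.002], [-0.208, -0.978, 0.001], [-0.003, -0.0, -1.0]]
force: [1.0, -0.5, -0.6]
opening: 0.379
grasp_force: 29.7
time_s: 6.22
position: [0.6031, -0.132, 0.3036]
tcp_rot: [[0.978, -0.208, 0.0], [-0.208, -0.978, 0.0], [0.0, -0.0, -1.0]]
force: [-0.3, 0.1, -0.7]
opening: 0.382
grasp_force: 29.7
[0.0904 0.0823 0.0922    nan] [162. 204. 188.   0.]
tilt 0.03674695198470918 grams(R-L) 34.02495554139739
tilt nan grams(R-L) nan
[-0.7805 -0.0686 -0.2046] 6.3167 [ 0.6031 -0.132   0.3036]
  return _methods._mean(a, axis=axis, dtype=dtype,
  ret = ret.dtype.type(ret / rcount)
```

```bash
python3 - <<'E'
from h import *
F=[]
for i in range(24):
    im,d=cams.capture("scene");s=bot.read_state();F.append(s["force"])
F=np.array(F);print(F.mean(0),F.std(0),s["time_s"],s["position"])
E
sed -i 's/<.11)/<.106)/' beam.py; python3 beam.py 2>/dev/null
```

```text
[ 0.01787709  0.08509791 -0.36184455] [0.44764623 0.3903659  0.51105013] 7.5167 [ 0.60310685 -0.13197013  0.3035512 ]
[0.0903 0.083  0.0923    nan] [157. 205. 187.   0.]
tilt 0.032937532994121686 grams(R-L) 30.497715735297856
tilt nan grams(R-L) nan
[-0.7831 -0.275  -0.9575] 7.6167 [ 0.6031 -0.132   0.3036]
```

View pics/scene_b.png

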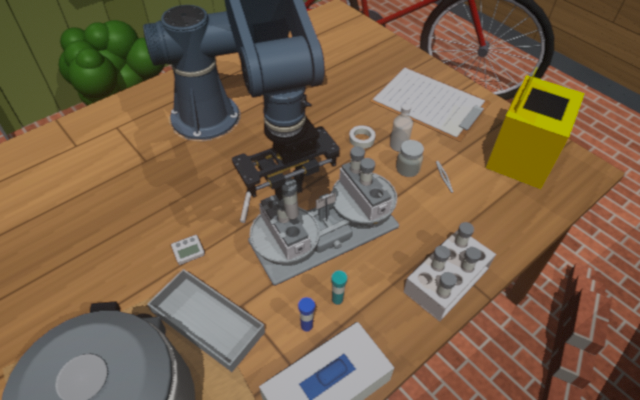

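```bash
python3 -m handwheel '[[0.006,0.03,0.005,0,0,0],[0.014,0.068,0.005,0,0,0],[0.022,0.106,0.005,0,0,0],[0.03,0.144,0.005,0,0,0],[0.037,0.18,0.005,0,0,0],[0.042,0.204,0.005,0,0,0],[0.0435,0.2125,0.005,0,0,0],[0.0435,0.2125,0.005,0,0,0]]' -; python3 -m handwheel '[[0,0,0,0,0,0],[0,0,0,0,0,0],[0,0,0,0,0,0],[0,0,-0.003,0,0,0],[0,0,-0.005,0,0,0],[0,0,-0.005,0,0,0],[0,0,-0.005,0,0,0],[0,0,-0.005,0,0,0]]'
python3 - <<'E'
from h import *
np.set_printoptions(precision=4,suppress=True)
s=bot.read_state();print(s["position"],s["time_s"])
im,d=cams.capture("wrist");cv2.imwrite("pics/w2.png",im);np.save("pics/w2.npy",d)
for r in models.tip_of("left_far","wrist")[:2]:print(r,atz("wrist",r["position"],.155))
for r in models.tip_of("tube_1","wrist")[:4]:print(r)
E
```

```text
time_s: 8.28
position: [0.6466, 0.0829, 0.3084]
tcp_rot: [[0.979, -0.204, 0.0], [-0.204, -0.979, 0.0], [-0.0, -0.0, -1.0]]
force: [-0.2, -0.3, 0.2]
opening: 0.383
grasp_force: 29.7
time_s: 8.95
position: [0.6466, 0.0802, 0.3035]
tcp_rot: [[0.978, -0.208, -0.0], [-0.208, -0.978, 0.0], [-0.0, 0.0, -1.0]]
force: [-0.2, 0.5, -0.8]
opening: 0.384
grasp_force: 29.7
[0.6466 0.0802 0.3035] 8.95
{'position': [305.6, 194.1], 'conf': 0.77} [0.6486 0.0891 0.155 ]
{'position': [306.4, 206.1], 'conf': 0.96}
{'position': [534.1, 27.7], 'conf': 0.67}
{'position': [457.0, 50.8], 'conf': 0.57}
```

View pics/w2.png

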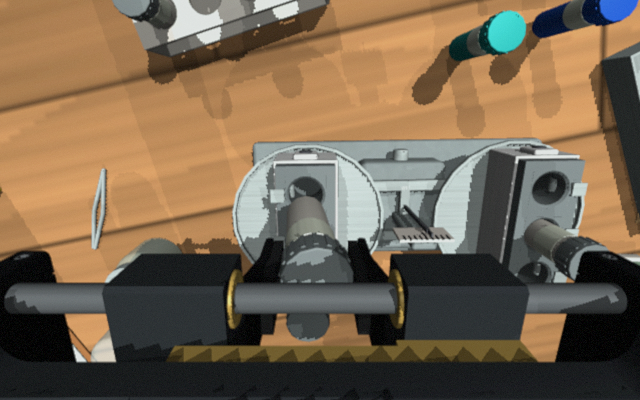

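Run:
```python
from h import *
np.set_printoptions(precision=4,suppress=True)
Pm,K,R,t=P("wrist");p=bot.read_state()["position"]
for z in(.306,.288,.191,.155):
    q=Pm@np.r_[p[0],p[1],z,1];print(z,q[:2]/q[2])
d=np.load("pics/w2.npy");v,u=np.mgrid[:400,:640];X=((np.stack([(u-K[0,2])/K[0,0]*d,(v-K[1,2])/K[1,1]*d,d],-1).reshape(-1,3)-t)@R)
rel=X-p;xb=rel@np.array([.978,-.208,0]);yb=rel@np.array([.208,.978,0])
m=(d.ravel()>0)&(abs(X[:,2]-.155)<.005)&(abs(xb)<.08)&(abs(yb)<.06)
print("face z",np.median(X[m,2]),"y",np.percentile(yb[m],[1,99]),"x far",np.percentile(xb[m],[90,99,99.8]))
# mouth hole rim
m2=m&(abs(yb)<.003)&(xb>0);print("beyond hole far edge x",np.sort(xb[m2])[:5])
m3=(d.ravel()>0)&(X[:,2]<.15)&(X[:,2]>.1)&(abs(yb)<.025)&(abs(xb)<.025);print("in hole",m3.sum(),np.percentile(yb[m3],[2,98]))
for lo,hi in((.275,.3),(.24,.265),(.2,.23)):
    m4=(d.ravel()>0)&(X[:,2]<hi)&(X[:,2]>lo)&(abs(yb)<.02)&(abs(xb)<.03);print(lo,m4.sum(),"tube y",np.percentile(yb[m4],[2,98]),"x max",np.percentile(xb[m4],[50,99]))
```

```text
0.306 [316.4083 283.2846]
0.288 [316.2666 264.6644]
0.191 [315.824  206.4701]
0.155 [315.7302 194.1449]
face z 0.15419222520799125 y [-0.0173  0.0386] x far [0.023  0.0256 0.0259]
beyond hole far edge x [0.0094 0.0104 0.0105 0.0113 0.0113]
in hole 553 [-0.0197  0.0236]
0.275 1075 tube y [-0.0195  0.0194] x max [0.0135 0.0185]
0.24 509 tube y [-0.0079  0.0173] x max [0.0128 0.0148]
0.2 315 tube y [-0.0051  0.0194] x max [0.0124 0.014 ]
```

Run:
```python
from h import *
np.set_printoptions(precision=4,suppress=True)
p=bot.read_state()["position"];out=[]
for c in("scene","top"):
    im,d=cams.capture(c);Pm,K,R,t=P(c)
    v,u=np.mgrid[:400,:640];X=(np.stack([(u-K[0,2])/K[0,0]*d,(v-K[1,2])/K[1,1]*d,d],-1).reshape(-1,3)-t)@R
    rel=X-np.array([*p[:2],0]);xb=rel@np.array([.978,-.208,0]);yb=rel@np.array([.208,.978,0]);ok=(d.ravel()>0)
    for n,zc,w in(("face",.155,.005),):
        m=ok&(abs(X[:,2]-zc)<w)&(xb>-.13)&(xb<.06)&(abs(yb)<.06);print(c,n,m.sum(),np.median(X[m,2]),"y",np.percentile(yb[m],[3,50,97]),"x",np.percentile(xb[m],[2,98]))
    for lo in(.16,.18,.2,.22,.24,.26,.275):
        m=ok&(X[:,2]>lo)&(X[:,2]<lo+.015)&(abs(xb)<.022)&(abs(yb)<.03)
        if m.sum()>8:print("  tube z",lo,m.sum(),"y",np.percentile(yb[m],[3,97]),"x",np.percentile(xb[m],[3,97]))
    im2=im.copy()
    for z in(.306,.19,.155):
        q=Pm@np.r_[p[0],p[1],z,1];q=q[:2]/q[2];print(c,z,q)
    q=q.astype(int);out.append(cv2.resize(im[q[1]-70:q[1]+30,q[0]-50:q[0]+50],(400,400),interpolation=3))
cv2.imwrite("pics/v3.png",np.hstack(out))
```

```text
scene face 502 0.15271636979421965 y [-0.0183 -0.0039  0.0333] x [-0.108   0.0286]
  tube z 0.2 34 y [-0.0065  0.0153] x [0.0004 0.0159]
  tube z 0.22 49 y [-0.0082  0.0124] x [0.0002 0.0171]
  tube z 0.24 53 y [-0.0108  0.0131] x [0.0002 0.0171]
  tube z 0.26 51 y [-0.0118  0.0109] x [0.0055 0.0176]
  tube z 0.275 93 y [-0.026  0.024] x [-0.0056  0.0193]
scene 0.306 [379.6072 145.9636]
scene 0.19 [374.1745 182.4086]
scene 0.155 [372.6961 192.3262]
  return _methods._mean(a, axis=axis, dtype=dtype,
  ret = ret.dtype.type(ret / rcount)
Traceback (most recent call last):
IndexError: index -1 is out of bounds for axis 0 with size 0
```

```bash
python3 -m handwheel '[[0.001,0.004,0,-0.02,0.0045,0],[0.002,0.0094,0,-0.0427,0.0091,0],[0.002,0.0094,0,-0.0427,0.0091,0],[0.002,0.0094,0,-0.0427,0.0091,0],[0.002,0.0094,0,-0.0427,0.0091,0],[0.002,0.0094,0,-0.0427,0.0091,0],[0.002,0.0094,0,-0.0427,0.0091,0],[0.002,0.0094,0,-0.0427,0.0091,0]]' -
cat > m.py <<'E'
from h import *
import sys
np.set_printoptions(precision=4,suppress=True)
s=bot.read_state();p=s["position"];print(p,s["tcp_rot"][:,2],s["time_s"])
calls={}
for c in("wrist","scene"):
    Pm,K,R,t=P(c);im,d=cams.capture(c);cv2.imwrite(f"pics/m_{c}{sys.argv[1]}.png",im)
    v,u=np.mgrid[:400,:640];X=(np.stack([(u-K[0,2])/K[0,0]*d,(v-K[1,2])/K[1,1]*d,d],-1).reshape(-1,3)-t)@R
    rel=X-np.array([*p[:2],0]);xb=rel@np.array([.978,-.208,0]);yb=rel@np.array([.208,.978,0]);ok=(d.ravel()>0)
    m=ok&(abs(X[:,2]-.155)<.006)&(xb>-.13)&(xb<.06)&(abs(yb)<.05);zf=np.median(X[m,2])
    m=ok&(abs(X[:,2]-zf)<.002)&(xb>-.13)&(xb<.06)&(abs(yb)<.05)
    print(c,"face",m.sum(),zf,"y",np.percentile(yb[m],[1,99]),"xmax",np.percentile(xb[m],[98,99.5]))
    for lo in(.195,.21,.225,.24,.255):
        q=ok&(X[:,2]>lo)&(X[:,2]<lo+.015)&(abs(xb)<.022)&(abs(yb)<.03)
        if q.sum()>8:
            f=lambda a:np.hypot(xb[q]-a[0],yb[q]-a[1])-.014
            from scipy.optimize import least_squares
            r=least_squares(f,[0,0],loss="soft_l1",f_scale=.001);print("  tube z",lo+.0075,q.sum(),"centre x,y",r.x)
    if c=="wrist":
        # rim: rays onto face plane, hole = dark-depth pixels below face
        C=-R.T@t;ray=(X-C);k=(zf-C[2])/ray[:,2];Y=C+ray*k[:,None];rl=Y-np.array([*p[:2],0]);a=rl@np.array([.978,-.208,0]);b=rl@np.array([.208,.978,0])
        h=ok&(X[:,2]<zf-.006)&(np.hypot(a,b)<.024)
        print("  hole px",h.sum(),"x",np.percentile(a[h],[1,99.5]),"y",np.percentile(b[h],[.5,99.5]))
E
python3 m.py 1
```

```text
time_s: 9.87
position: [0.6486, 0.0893, 0.3036]
tcp_rot: [[0.978, -0.208, -0.018], [-0.208, -0.974, -0.085], [-0.0, 0.087, -0.996]]
force: [0.1, 0.2, -0.9]
opening: 0.38
grasp_force: 29.7
[0.6486 0.0893 0.3036] [-0.0182 -0.0851 -0.9962] 9.8667
wrist face 2088 0.15404310868001891 y [-0.0259  0.0288] xmax [0.0251 0.0256]
  tube z 0.2025 34 centre x,y [-0.0006 -0.001 ]
  tube z 0.2175 209 centre x,y [-0.0005 -0.0009]
  tube z 0.2325 254 centre x,y [-0.0002 -0.0008]
  tube z 0.2475 304 centre x,y [-0.0001 -0.0007]
  tube z 0.2625 361 centre x,y [ 0.0007 -0.0004]
  hole px 581 x [-0.0071  0.0144] y [-0.0142  0.014 ]
scene face 397 0.15235680261931667 y [-0.029   0.0278] xmax [0.0279 0.0296]
  tube z 0.2025 25 centre x,y [0.0006 0.0001]
  tube z 0.2175 51 centre x,y [ 0.0023 -0.0008]
  tube z 0.2325 61 centre x,y [ 0.0025 -0.0003]
  tube z 0.2475 55 centre x,y [ 0.0023 -0.0005]
  tube z 0.2625 57 centre x,y [ 0.0027 -0.0005]m.py:21: RuntimeWarning: divide by zero encountered in divide
  C=-R.T@t;ray=(X-C);k=(zf-C[2])/ray[:,2];Y=C+ray*k[:,None];rl=Y-np.array([*p[:2],0]);a=rl@np.array([.978,-.208,0]);b=rl@np.array([.208,.978,0])
m.py:21: RuntimeWarning: invalid value encountered in multiply
  C=-R.T@t;ray=(X-C);k=(zf-C[2])/ray[:,2];Y=C+ray*k[:,None];rl=Y-np.array([*p[:2],0]);a=rl@np.array([.978,-.208,0]);b=rl@np.array([.208,.978,0])
```

View pics/m_wrist1.png

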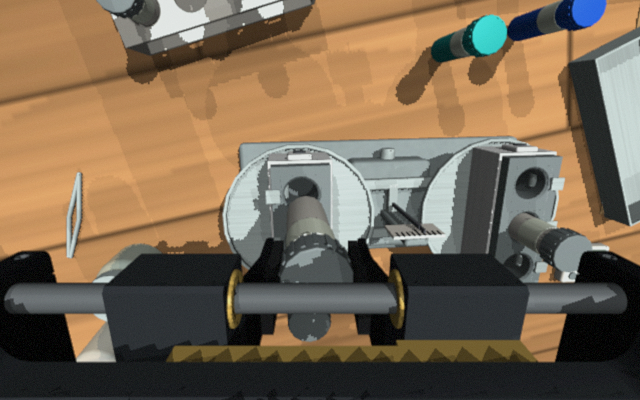

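```bash
python3 -m handwheel '[[0.001,0.001,-0.01,0,0,0],[0.001,0.001,-0.025,0,0,0],[0.001,0.001,-0.035,0,0,0],[0.001,0.001,-0.043,0,0,0],[0.001,0.001,-0.049,0,0,0],[0.001,0.001,-0.055,0,0,0],[0.001,0.001,-0.06,0,0,0],[0.001,0.001,-0.065,0,0,0]]' -;  python3 -m handwheel '[[0,0,-0.003,0,0,0],[0,0,-0.006,0,0,0],[0,0,-0.009,0,0,0],[0,0,-0.012,0,0,0],[0,0,-0.015,0,0,0],[0,0,-0.018,0,0,0],[0,0,-0.02,0,0,0],[0,0,-0.02,0,0,0]]'
```

```text
time_s: 10.63
position: [0.6498, 0.0908, 0.2383]
tcp_rot: [[0.978, -0.207, -0.018], [-0.208, -0.974, -0.086], [0.0, 0.087, -0.996]]
force: [0.4, -1.0, 1.3]
opening: 0.38
grasp_force: 29.6
time_s: 11.3
position: [0.6493, 0.0911, 0.2179]
tcp_rot: [[0.978, -0.207, -0.019], [-0.208, -0.974, -0.085], [-0.001, 0.087, -0.996]]
force: [-0.3, -1.3, -0.6]
opening: 0.381
grasp_force: 29.6
```

```bash
python3 -m handwheel '[[0,0,-0.002,0,0,0],[0,0,-0.004,0,0,0],[0,0,-0.006,0,0,0],[0,0,-0.008,0,0,0],[0,0,-0.01,0,0,0],[0,0,-0.012,0,0,0],[0,0,-0.013,0,0,0],[0,0,-0.013,0,0,0]]' -
```

```text
time_s: 11.97
position: [0.6495, 0.0907, 0.2052]
tcp_rot: [[0.978, -0.207, -0.019], [-0.208, -0.974, -0.086], [-0.001, 0.088, -0.996]]
force: [-0.4, -2.2, -0.2]
opening: 0.379
grasp_force: 29.5
```

```bash
python3 -m handwheel '[[0,0,-0.001,0,0,0],[0,0,-0.002,0,0,0],[0,0,-0.002,0,0,0],[0,0,-0.003,0,0,0],[0,0,-0.004,0,0,0],[0,0,-0.004,0,0,0],[0,0,-0.004,0,0,0],[0,0,-0.004,0,0,0]]' -
```

```text
time_s: 12.63
position: [0.6496, 0.0909, 0.2015]
tcp_rot: [[0.978, -0.207, -0.018], [-0.208, -0.974, -0.085], [-0.0, 0.087, -0.996]]
force: [-1.0, -3.6, 0.7]
opening: 0.379
grasp_force: 29.5
```

```bash
python3 -m handwheel '[[0,-0.001,-0.001,0,0,0],[0,-0.0015,-0.002,0,0,0],[0,-0.0015,-0.003,0,0,0],[0,-0.0015,-0.004,0,0,0],[0,-0.0015,-0.005,0,0,0],[0,-0.0015,-0.005,0,0,0],[0,-0.0015,-0.005,0,0,0],[0,-0.0015,-0.005,0,0,0]]' -
python3 - <<'E'
from h import *
F=[];
for i in range(6):
    im,d=cams.capture("scene");F.append(bot.read_state()["force"])
_,K,R,t=P("scene");v,u=np.mgrid[:400,:640];X=(np.stack([(u-K[0,2])/K[0,0]*d,(v-K[1,2])/K[1,1]*d,d],-1).reshape(-1,3)-t)@R
for C in((.6055,.0993),(.561,-.1165)):
    q=X[:,:2]-C;yb=q@np.array([.208,.978]);xb=q@np.array([.978,-.208])
    m=(d.ravel()>0)&(np.hypot(xb,yb)<.055)&(abs(yb)>.036)&(X[:,2]>.066)&(X[:,2]<.106);f=(d.ravel()>0)&(abs(yb)<.026)&(abs(xb)<.065)&(abs(X[:,2]-.15)<.02)
    print("pan",np.median(X[m,2]),m.sum(),"face",np.median(X[f,2]),f.sum())
print(np.mean(F,0),bot.read_state()["time_s"])
E
```

```text
time_s: 13.3
position: [0.6496, 0.0895, 0.1964]
tcp_rot: [[0.978, -0.207, -0.018], [-0.208, -0.974, -0.085], [-0.0, 0.087, -0.996]]
force: [-2.0, -2.6, 0.7]
opening: 0.38
grasp_force: 29.5
pan 0.07397849341470022 138 face 0.13757522036930664 310
pan 0.09923241050619488 218 face 0.16032495738674712 724
[-0.7586829  -2.41627978  1.12483078] 13.6
```

```bash
python3 -m handwheel '[[0,-0.001,-0.001,0,0,0],[0,-0.001,-0.001,0,0,0],[0,-0.001,-0.001,0,0,0],[0,-0.001,-0.002,0,0,0],[0,-0.001,-0.002,0,0,0],[0,-0.001,-0.002,0,0,0],[0,-0.001,-0.002,0,0,0],[0,-0.001,-0.002,0,0,0]]' -
```

```text
time_s: 14.27
position: [0.6498, 0.0888, 0.1955]
tcp_rot: [[0.978, -0.207, -0.017], [-0.208, -0.975, -0.085], [0.001, 0.087, -0.996]]
force: [-2.0, -0.3, 5.0]
opening: 0.384
grasp_force: 29.5
```

```bash
python3 -m handwheel '[[0,0,-0.001,0,0,0],[0,0,-0.001,0,0,0],[0,0,-0.001,0,0,0],[0,0,-0.002,0,0,0],[0,0,-0.002,0,0,0],[0,0,-0.002,0,0,0],[0,0,-0.002,0,0,0],[0,0,-0.002,0,0,0]]' -
```

```text
time_s: 14.93
position: [0.6501, 0.0888, 0.1953]
tcp_rot: [[0.978, -0.207, -0.016], [-0.208, -0.975, -0.085], [0.002, 0.086, -0.996]]
force: [-3.2, 0.3, 12.2]
opening: 0.381
grasp_force: 29.4
```

```bash
python3 -m handwheel '[[0,0,0.001,0,0,0],[0,0,0.002,0,0,0],[0,0,0.0025,0,0,0],[0,0,0.0025,0,0,0],[0,0,0.0025,0,0,0],[0,0,0.0025,0,0,0],[0,0,0.0025,0,0,0],[0,0,0.0025,0,0,0]]' -; python3 -m handwheel '[[0,0,0,0,0,0],[0,0,0,0,0,0],[0,0,0,0,0,0],[0,0,0,0,0,0],[0,0,0.02,0,0,0],[0,0,0.05,0,0,0],[0,0,0.09,0,0,0],[-0.02,0,0.13,0,0,0]]' 0.5;  python3 -m handwheel '[[-0.03,-0.05,0.01,0.02,-0.0045,0],[-0.07,-0.11,0.01,0.0427,-0.0091,0],[-0.1,-0.14,0.01,0.0427,-0.0091,0],[-0.13,-0.18,0.01,0.0427,-0.0091,0],[-0.13,-0.2,0.01,0.0427,-0.0091,0],[-0.13,-0.2,0.01,0.0427,-0.0091,0],[-0.13,-0.2,0.01,0.0427,-0.0091,0],[-0.13,-0.2,0.01,0.0427,-0.0091,0]]'; python3 -m handwheel '[[0,0,0,0,0,0],[0,0,0,0,0,0],[0,0,0,0,0,0],[0,0,0,0,0,0],[0,0,0,0,0,0],[0,0,0,0,0,0],[0,0,0,0,0,0],[0,0,0,0,0,0]]'
cat > b2.py <<'E'
from h import *
np.set_printoptions(precision=4,suppress=True)
for c in("scene","top","wrist"):
    _,K,R,t=P(c);im,d=cams.capture(c);cv2.imwrite(f"pics/b2_{c}.png",im)
    v,u=np.mgrid[:400,:640];X=(np.stack([(u-K[0,2])/K[0,0]*d,(v-K[1,2])/K[1,1]*d,d],-1).reshape(-1,3)-t)@R
    for C in((.6055,.0993),(.561,-.1165)):
        q=X[:,:2]-C;yb=q@np.array([.208,.978]);xb=q@np.array([.978,-.208]);ok=d.ravel()>0
        m=ok&(np.hypot(xb,yb)<.055)&(abs(yb)>.036)&(X[:,2]>.066)&(X[:,2]<.106);f=ok&(abs(yb)<.026)&(abs(xb)<.065)&(abs(X[:,2]-.15)<.02)
        print(c,"pan",np.median(X[m,2]) if m.any() else 0,m.sum(),"face",np.median(X[f,2]) if f.any() else 0,f.sum())
        for k in(-.044,0,.044):
            g=ok&(np.hypot(xb-k,yb)<.02)&(X[:,2]>.185)&(X[:,2]<.26)
            if g.sum()>10:print("   cap",k,g.sum(),"top",np.percentile(X[g,2],[50,90]))
s=bot.read_state();print(s["time_s"],s["position"])
E
python3 b2.py
```

```text
time_s: 15.6
position: [0.6499, 0.0888, 0.1954]
tcp_rot: [[0.978, -0.207, -0.018], [-0.208, -0.975, -0.085], [0.0, 0.087, -0.996]]
force: [-1.2, 0.9, 5.2]
opening: 0.383
grasp_force: 29.6
time_s: 16.27
position: [0.6334, 0.088, 0.3226]
tcp_rot: [[0.978, -0.208, -0.016], [-0.208, -0.974, -0.085], [0.002, 0.087, -0.996]]
force: [1.0, -0.2, 1.0]
opening: 0.743
grasp_force: 0.0
time_s: 16.93
position: [0.5005, -0.113, 0.3323]
tcp_rot: [[0.977, -0.211, 0.0], [-0.211, -0.977, 0.0], [0.0, -0.0, -1.0]]
force: [-0.4, 0.3, -0.1]
opening: 0.75
grasp_force: 0.0
time_s: 17.6
position: [0.5011, -0.1114, 0.3323]
tcp_rot: [[0.978, -0.207, -0.0], [-0.207, -0.978, 0.0], [-0.0, -0.0, -1.0]]
force: [0.4, 0.3, -0.2]
opening: 0.747
grasp_force: 0.0
scene pan 0.08637835376625999 140 face 0.14955938238191321 521
   cap -0.044 155 top [0.2085 0.2108]
   cap 0 181 top [0.2079 0.211 ]
   cap 0.044 156 top [0.209  0.2114]
scene pan 0.08650549900920962 220 face 0.1484225975549453 689
   cap 0 186 top [0.2088 0.2111]
top pan 0.08877201611186175 227 face 0.15087789995338816 388
   cap -0.044 122 top [0.2117 0.2151]
   cap 0 128 top [0.2111 0.2149]
   cap 0.044 131 top [0.2109 0.2141]
top pan 0.0888855313539744 4 face 0.14946269238436816 74
wrist pan 0.08807999736881614 920 face 0.15027861337215498 5173
   cap -0.044 1846 top [0.2108 0.2119]
   cap 0 2185 top [0.2107 0.2118]
   cap 0.044 1912 top [0.2089 0.2117]
wrist pan 0.08812034338596228 1833 face 0.150043886204585 4979
   cap 0 1631 top [0.2111 0.212 ]
17.75 [ 0.501  -0.1116  0.3323]
```

View pics/b2_wrist.png

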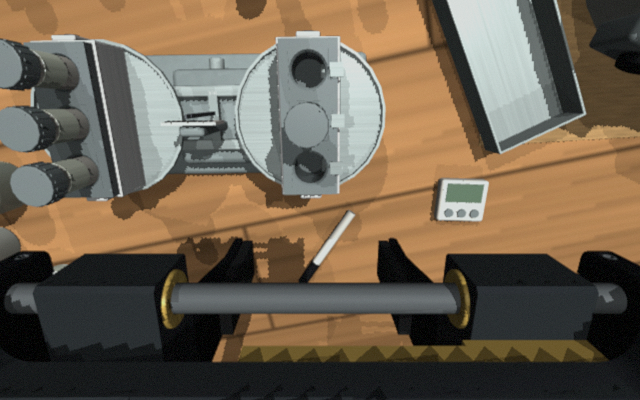

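Run:
```python
from h import *
np.set_printoptions(precision=4,suppress=True)
zs=[]
for k in range(3):
    _,K,R,t=P("wrist");im,d=cams.capture("wrist")
    v,u=np.mgrid[:400,:640];X=(np.stack([(u-K[0,2])/K[0,0]*d,(v-K[1,2])/K[1,1]*d,d],-1).reshape(-1,3)-t)@R
    for C in((.6055,.0993),(.561,-.1165)):
        for o in(-.044,0,.044):
            c=np.array(C)+o*np.array([.978,-.208]);g=(d.ravel()>0)&(np.hypot(*(X[:,:2]-c).T)<.021)&(X[:,2]>.2075)&(X[:,2]<.22)
            if g.sum()>200:
                Y=X[g];A=np.c_[Y-Y.mean(0)][:,:2];co=np.linalg.lstsq(A,Y[:,2]-Y[:,2].mean(),rcond=None)[0];print(k,C[1],o,g.sum(),Y.mean(0),"slope deg",np.degrees(co))
print(bot.read_state()["time_s"])
```

```text
0 0.0993 -0.044 1491 [0.5616 0.1031 0.2109] slope deg [-0.1732  1.614 ]
0 0.0993 0 1599 [0.604  0.0938 0.211 ] slope deg [-0.0182  1.6301]
0 0.0993 0.044 1053 [0.6465 0.0799 0.2108] slope deg [0.2464 3.6392]
0 -0.1165 0 1604 [ 0.5628 -0.1173  0.2111] slope deg [-0.3797  0.0689]
1 0.0993 -0.044 1474 [0.5616 0.1032 0.211 ] slope deg [-0.1831  1.5435]
1 0.0993 0 1607 [0.6039 0.0938 0.2109] slope deg [0.443  1.5659]
1 0.0993 0.044 1051 [0.6464 0.0801 0.2107] slope deg [0.2982 3.1009]
1 -0.1165 0 1614 [ 0.5627 -0.1172  0.2111] slope deg [0.137  0.0969]
2 0.0993 -0.044 1488 [0.5616 0.1032 0.2109] slope deg [-0.2904  1.3816]
2 0.0993 0 1608 [0.6039 0.0937 0.2109] slope deg [0.0586 1.5772]
2 0.0993 0.044 1047 [0.6464 0.0801 0.2107] slope deg [0.6952 3.4106]
2 -0.1165 0 1610 [ 0.5627 -0.1172  0.2111] slope deg [0.0553 0.2302]
17.9
```

```bash
python3 -c "
from rig import bot
print(bot.hand_in())"
```

```text
the job is handed in; nothing more can be done
None
```

I moved the far tube of the heavier right bucket to the empty far sleeve of the left bucket and handed the job in at about 18 s. The balance hangs free and level: the pans match to within about 0.2 mm, all four caps measure the same height, and the moved tube leans about 2° but stands on its sleeve floor.

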